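Show the next steps of raising a copper bowl

TASK

Show the apprentice what to use for raising a copper bowl, by pointing down with the fingertips from just above each thing (2 to 5 cm clear of it), keeping still for two seconds each time: first the largest hollow of the steel doming block, then the head of the ball-pein hammer (one wide round face, one small ball), then the top of the stake with the wide mushroom-shaped head. Touch and move nothing at all, and do not bring the fingertips down close to the other hammers' heads or the other stakes' tops. Finish with the hand still pointing at the mushroom stake.

Things in the scene. Friction and masses are not known exactly. Their poses are not given: they have to be found in the camera images.
- big_hollow (a point): Centre of the mouth, level with the block's top face, of the largest hollow (round, 40 mm across, 20 mm deep) in the steel doming block: a bolted-down block 120 x 70 x 35 mm high, lying anywhere round in yaw, with seven hollows in two rows, the others 28, 20, 14, 12, 12 and 10 mm across; the nearest other centre is 34 mm away. z is up.
- ball_hammer_head (a point): Point just over the middle of the ball-pein hammer's head, about 35 mm above the bench (the metal itself tops out about 30 mm high there, 36 mm at the wide face). Loose, leaning 4 degrees to its ball: steel head 90 mm long along its y, round face 36 mm across at +y, 26 mm ball at -y; wooden handle 22 mm thick, 270 mm to -x, roughly towards the robot. z is up.
- mushroom_stake_top (a point): Highest point, 130 mm above the bench, of the mushroom stake: a shallow steel dome 64 mm across and 34 mm tall with its neck, in a blue cast holder bolted to the bench (base 90 x 90 x 12 mm, tapered round column). z is up.
- ball_stake_top (a point): Highest point, 130 mm above the bench, of another stake: a steel ball 30 mm across in the same kind of blue holder. Not to be pointed at.
- flat_stake_top (a point): Centre of the top, 130 mm above the bench, of another stake: a flat square steel head 56 x 56 x 22 mm in the same kind of blue holder. Not to be pointed at.
- square_hammer_head (a point): Top of the middle of the head, 26 mm above the bench, of another loose hammer: steel head, a square bar 26 x 26 x 96 mm lying along its y, handle as the first. Not to be pointed at.
- barrel_mallet_head (a point): Top of the middle of the head, 58 mm above the bench, of a loose wooden mallet: round barrel head 58 mm across and 96 mm long lying along its y, handle as the others. Not to be pointed at.
- copper_disc: Loose copper disc, 60 mm across, 4 mm thick, flat on the bench between the hammers and the doming block; origin at the centre of its underside. A bystander.
- punch_bowl: Low steel bowl of punches, fixed, 140 mm across, 40 mm high, the punches sticking up to about 90 mm; origin at the centre of its underside. On the robot's right, beyond the hammers. A bystander.
- drawplate: Steel drawplate, fixed, 50 x 180 x 8 mm, lying flat at the near left; origin at the centre of its underside. A bystander.
- vise: Bench vise bolted at the left side, about 330 mm long and 165 mm high; origin at the centre of its underside. A bystander, as are the polishing motor on the right side and the small chest of drawers at the near left, all fixed and under 200 mm high.

How it is judged:
By the outcome, as a careful person would: the job done as asked, in the order asked, and still so for the second after the job is handed in, with the robot touching nothing.
It also fails if it takes over 56 s, if anything falls off the work surface, if the arm or the gripper's body presses on something with over 40 N, if the wrist force passes 120 N, or if a joint passes its speed limit or range.

ROBOT

A 6-joint arm with a two-finger parallel gripper is mounted at the origin on the work surface. World frame = base frame: x ahead of the robot, y to its left, z up, the work surface at z = 0. Lengths are in mm, angles in rad, forces in N, time in s.
With the tool pointing down it reaches from about 300 to 875 mm from the base axis. Payload 6.4 kg.
Tool frame: the origin (TCP) lies between the finger pads, 19 mm behind the fingertips; this is the grasp point; z points along the fingers, y is the line along which they close (so a half turn about z gives the same grasp; the last joint's range is limited). The gripper opens to 85 mm and grips with 20 to 120 N. Pads are 22 mm wide; open, the fingers measure 114 mm over their backs; the gripper's body (76 mm by 85 mm) begins 54 mm behind the grasp point. The pads swing forward as they close: fully open they stand 13 mm farther back than shut.
Start: joints at [-1.453, 0.181, 1.607, -0, 1.354, -0.206], TCP at [182.965, -545.129, 249.988] pointing down, gripper open.
Joint ranges: [-2.99, 2.99], [-0.89, 2.07], [0.3, 2.58], [-1.14, 4.28], [0, 2.63], [-3.12, 3.12]. Speed limits (rad/s): [2.57, 2.57, 3.01, 3.14, 3.14, 3.14].

INTERFACE

Orientations are given as a unit quaternion [x, y, z, w].
In Python, from bench import r gives the robot as it stands.
- The arm moves only by the tool send_rows, never from a script. Its argument "moves" is one flat list of numbers, 7 for each row, row after row: the turn, a rotation vector about the tool's x, y, z in degrees, then the shift along the tool's x, y, z in cm, then the closure, from 0 (fully open) to 1 (shut). A call has 1 to 12 rows; each row shifts and turns the commanded pose from where the row before left it, along the tool's axes as they then stand; what a row does not reach is not made up. A row lasts 1/12 s, in which the tool goes at most 41.7 mm and 7.16 degrees, less where a joint would pass 70% of its speed; a pose out of reach is approached as far as the arm can. A call with a gripper value outside its range is refused whole. The fingers move at their own pace and stop on an object; "force" is the grip in N (left out, the last holds). Time passes only in rows, so rows that do not move let the fingers close. It gives the time, the measured TCP pose, the force, the opening and the grip force at its end, in the units of the state.
- r.get_obs(): the state, without advancing time (a new reading comes with each control period).
- r.get_image(name): name is "side" or "top"; returns a dict with "pixels" (400x640x3 uint8, red, green, blue), "fx", "fy", "cx", "cy" (pixels), "rvec" (rotation vector, rad) and "tvec" (3), from world to camera coordinates, as OpenCV has them. Camera axes: x right, y down, z forward; pixel columns grow to the right and rows downward; lengths in mm; the calibration is good to about 2 mm. A picture is of the moment at which its call begins. There is no depth.
- r.close_job(): hands the job in; it is judged then, once.
The state is a dict: "t": time; "qpos": joint angles; "joint_velocities": joint speeds; "effort": joint torques, N m; "ee_pos": TCP position; "eef_rot": TCP orientation; "ft_force": force on the tool from outside, world axes, zero at the start; "wrist_torque": the same for the moment, N m; "grip_width": opening from 0.0 (shut) to 1.0 (fully open); "gripper_force": force on a finger pad.
Only numpy, scipy, OpenCV 4.12 (cv2) and the standard library are available. Lean on these libraries where they do the work, as an engineer would, in place of code of your own. Each camera call takes 0.05 s, during which the arm holds its last target. There are 200 camera calls.

## Working session

There is one attempt and no reset: what is moved stays moved. The work goes in short steps, Python scripts to look and compute and a tool call to move; the robot and the scene stay as the last step left them, time stands still between calls to the robot, and variables do not carry over. Pictures are saved under pics/ and viewed, at most 10 in all, crops included, and the job is handed in when it is done.

Besides the shell and the picture viewer there is one more tool, called after "Request:" in YAML: its name, and indented under it one key for each argument. send_rows: Moves the arm, as the interface text tells. Its arguments: {"type":"object","properties":{"moves":{"type":"array"},"force":{"type":"number"}},"required":["moves"]}

```bash
mkdir -p pics; cat > h.py <<'E'
import numpy as np, cv2
from bench import r
def save(n,f):
    im=r.get_image(n); cv2.imwrite(f,im["pixels"][:,:,::-1]); np.save(f[:-4]+'.npy',im,allow_pickle=True); return im
def ray(im,u,v,z):
    R,_=cv2.Rodrigues(np.array(im["rvec"],float)); t=np.array(im["tvec"],float).ravel()
    c=-R.T@t; d=R.T@np.array([(u-im["cx"])/im["fx"],(v-im["cy"])/im["fy"],1])
    return c+d*(z-c[2])/d[2]
def proj(im,p):
    K=np.array([[im["fx"],0,im["cx"]],[0,im["fy"],im["cy"]],[0,0,1]])
    return cv2.projectPoints(np.array([p],float),np.array(im["rvec"],float),np.array(im["tvec"],float),K,None)[0].ravel()
E
python3 - <<'E'
from h import *
for n in("top","side"):
    im=save(n,f"pics/{n}0.png"); R,_=cv2.Rodrigues(np.array(im["rvec"],float)); print(n,im["fx"],-R.T@np.array(im["tvec"],float).ravel())
o=r.get_obs(); print(o["t"],o["ee_pos"],o["eef_rot"],o["grip_width"])
E
```

```text
top 444.997567167278 [ 291.58862849   77.03219071 1391.42162426]
side 514.7937305507513 [ -587.46362238 -1181.46919081  1162.4836261 ]
0.1 [ 182.8817193 -544.6574663  249.18667  ] [ 9.86924713e-01  1.61180002e-01  2.97225885e-05 -7.85561517e-04] 1.0007718960597591
```

View pics/top0.png

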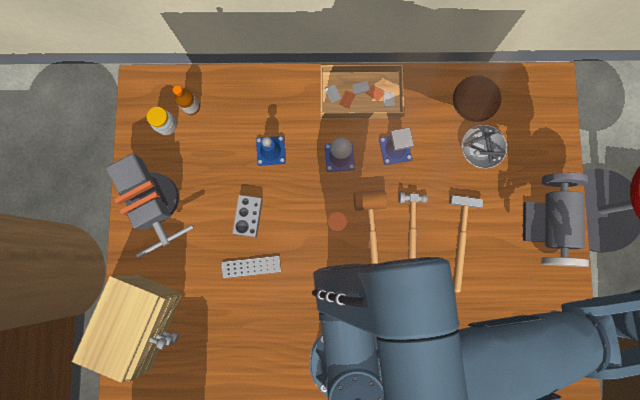

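View pics/side0.png

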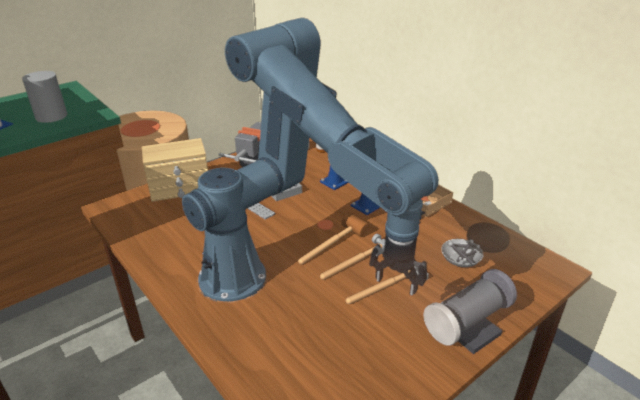

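The top view shows the doming block near (247,215), the mallet at (370,199), the ball-pein hammer at (413,198) and the square hammer at (466,201). The ball stake is at (267,146), the mushroom stake at (341,150) and the flat stake at (400,141). I'll enlarge the parts that matter.

```bash
python3 - <<'E'
from h import *
p=cv2.imread("pics/top0.png")
a=cv2.resize(p[190:240,225:270],None,fx=8,fy=8,interpolation=cv2.INTER_CUBIC)
b=cv2.resize(p[130:180,320:365],None,fx=8,fy=8,interpolation=cv2.INTER_CUBIC)
c=cv2.resize(p[180:215,390:480],None,fx=8,fy=8,interpolation=cv2.INTER_CUBIC)[:190*1]
cc=cv2.resize(p[185:210,390:480],None,fx=8,fy=8,interpolation=cv2.INTER_CUBIC)
out=np.zeros((600,720,3),np.uint8); out[:400,:360]=a; out[:400,360:]=b; out[400:600,:]=cc
cv2.imwrite("pics/crop.png",out)
im=np.load("pics/top0.npy",allow_pickle=True).item()
g=cv2.cvtColor(p,cv2.COLOR_BGR2GRAY); hsv=cv2.cvtColor(p,cv2.COLOR_BGR2HSV)
def blobs(m,x0,y0,x1,y1,z,mn=6):
    n,_,s,c=cv2.connectedComponentsWithStats(m[y0:y1,x0:x1].astype(np.uint8))
    for i in range(1,n):
        if s[i,4]>=mn: u=c[i]+[x0,y0]; print(s[i,4],s[i,:4]+[x0,y0,0,0],u.round(1),ray(im,*u,z).round(0))
print("hollows");blobs((g<75)&(hsv[...,1]<90),232,194,264,237,35,4)
print("steel");blobs((hsv[...,1]<60)&(g>70),395,188,432,207,25)
print("mush");blobs((hsv[...,1]<70)&(g>60),325,133,358,165,120)
E
```

```text
hollows
13 [243 201   5   3] [244.8 202. ] [480. 314.  35.]
30 [240 211   8   5] [243.1 213.1] [446. 318.  35.]
5 [252 221   3   2] [253.2 221.4] [420. 286.  35.]
71 [236 223  12  10] [241.3 228.3] [399. 323.  35.]
7 [251 230   3   3] [252. 231.] [391. 290.  35.]
steel
218 [399 192  29  11] [412.  197.6] [ 496. -203.   25.]
mush
504 [326 138  29  27] [341.9 150.7] [620.  17. 120.]
```

View pics/crop.png

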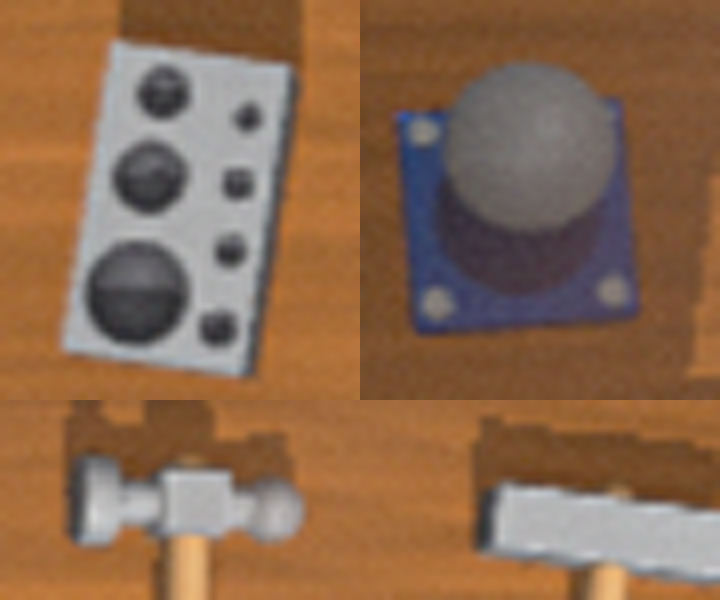

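The crop gives the big hollow at about (241.6,226.1), the hammer-head middle at (414.1,197.3) and the mushroom dome centre at (340.8,147.7). Next I'll cast these to world points and into tool-axis shifts, with a side-view cross-check marked on a picture.

```bash
cat >> h.py <<'E'
from scipy.spatial.transform import Rotation as Ro
def tool(tgt):
    o=r.get_obs(); return (Ro.from_quat(o["eef_rot"]).inv().apply(np.array(tgt)-o["ee_pos"])/10).round(2)
E
python3 - <<'E'
from h import *
im=np.load("pics/top0.npy",allow_pickle=True).item(); s=np.load("pics/side0.npy",allow_pickle=True).item()
P=dict(hollow=ray(im,241.6,226.1,35),hammer=ray(im,414.1,197.3,30),mush=ray(im,340.8,147.7,118))
p=cv2.imread("pics/side0.png")
for k,v in P.items():
    print(k,v.round(0),proj(s,v).round(0)); cv2.circle(p,tuple(int(x) for x in proj(s,v)),1,(0,0,255),-1)
q=cv2.imread("pics/top0.png")
b=np.array([ray(im,320+(x-360)/8-.5+0,130+y/8-.5,12) for x,y in((422,132),(436,303),(613,291))]); print("holder",((b[1]+0*b[0])).round(0), ((b[0]+b[2])/2).round(0))
cv2.imwrite("pics/sidec.png",cv2.resize(p[150:275,250:450],None,fx=4,fy=4))
o=r.get_obs();print(Ro.from_quat(o["eef_rot"]).as_matrix().round(3))
print(tool([450,0,255]))
E
```

```text
hollow [406. 322.  35.] [275. 187.]
hammer [ 496. -208.   30.] [383. 241.]
mush [630.  20. 118.] [366. 181.]
holder [594.  53.  12.] [631.  21.  12.]
[[ 0.948  0.318 -0.   ]
 [ 0.318 -0.948  0.002]
 [ 0.    -0.002 -1.   ]]
[ 42.65 -43.14  -0.5 ]
```

View pics/sidec.png

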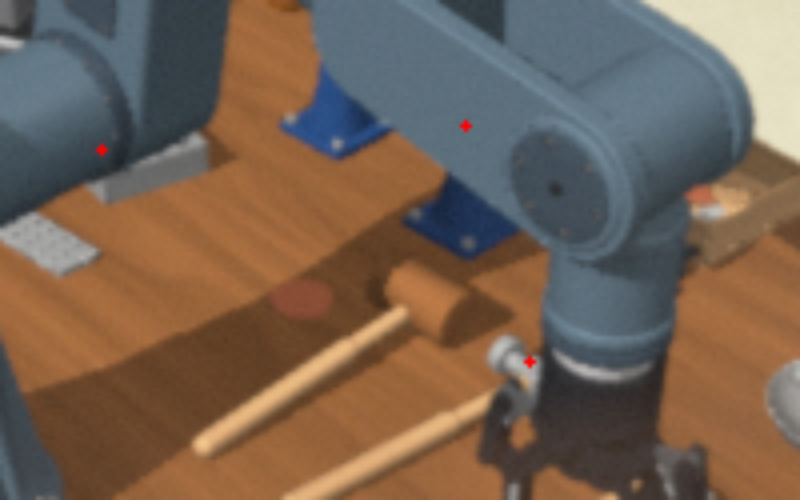

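The side crop shows the hammer mark on its head at about (530,362). The hollow and mushroom marks are hidden behind the arm, but the mushroom point agrees with its holder's base centre at (631,21). I'm moving towards the doming block at height, with the fingers shut.

Request:
send_rows:
  force: 20
  moves: [0,0,0,1.5,-1.5,-0.1,1,0,0,0,2.9,-2.9,-0.1,1,0,0,0,2.9,-2.9,-0.1,1,0,0,0,2.9,-2.9,-0.1,1,0,0,0,2.9,-2.9,-0.1,1,0,0,0,2.9,-2.9,-0.1,1,0,0,0,2.9,-2.9,-0.1,1,0,0,0,2.9,-2.9,-0.1,1,0,0,0,2.9,-2.9,-0.1,1,0,0,0,2.9,-2.9,-0.1,1,0,0,0,2.9,-2.9,-0.1,1,0,0,0,2.9,-2.9,-0.1,1]

```text
t: 1.1
ee_pos: [393.6, -120.2, 262.0]
eef_rot: [0.987, 0.161, 0.0, 0.0]
ft_force: [0.3, -0.5, 0.6]
grip_width: -0.003
gripper_force: 0.0
```

```bash
python3 -c "
from h import *
print(r.get_obs()['ee_pos'],tool([406,322,260]))"
```

```text
[ 393.58546625 -120.17798718  262.02770601] [ 15.23 -41.53   0.19]
```

Request:
send_rows:
  moves: [0,0,0,1.3,-3.6,0,1,0,0,0,1.3,-3.6,0,1,0,0,0,1.3,-3.6,0,1,0,0,0,1.3,-3.6,0,1,0,0,0,1.3,-3.6,0,1,0,0,0,1.3,-3.6,0,1,0,0,0,1.3,-3.6,0,1,0,0,0,1.3,-3.6,0,1,0,0,0,1.3,-3.6,0,1,0,0,0,1.3,-3.6,0,1,0,0,0,1.3,-3.6,0,1,0,0,0,0.9,-1.9,0,1]

```text
t: 2.1
ee_pos: [404.3, 323.0, 261.6]
eef_rot: [0.987, 0.162, -0.0, -0.001]
ft_force: [-0.8, -0.2, -0.0]
grip_width: -0.001
gripper_force: 0.0
```

```bash
python3 - <<'E'
from h import *
s=save("side","pics/side1.png"); t=save("top","pics/top1.png")
p=cv2.imread("pics/side1.png")
ee=r.get_obs()["ee_pos"]; print(ee,tool([406,322,92]))
for k in ([496,-208,30],[630,20,130],[406,322,35],ee-[0,0,19]):
    cv2.circle(p,tuple(int(round(x)) for x in proj(s,k)),1,(0,0,255),-1)
cv2.imwrite("pics/s1c.png",cv2.resize(p[120:270,220:420],None,fx=4,fy=4))
E
```

```text
[404.74554919 322.3941086  261.42604175] [ 0.12  0.09 16.94]
```

View pics/s1c.png

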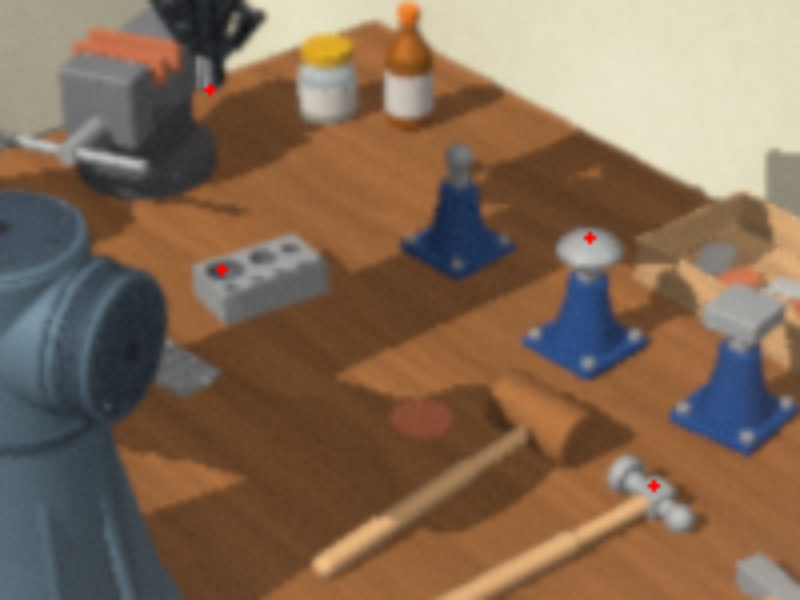

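All three marked points sit on their targets: hollow (222,270), mushroom (590,238) and hammer head (653,486). The shut fingertips end at the projected tip, 19 mm past the TCP. I'm lowering over the hollow and holding.

Request:
send_rows:
  moves: [0,0,0,0.1,0.1,1.5,1,0,0,0,0,0,2.5,1,0,0,0,0,0,2.5,1,0,0,0,0,0,2.5,1,0,0,0,0,0,2.5,1,0,0,0,0,0,2.5,1,0,0,0,0,0,1.8,1,0,0,0,0,0,1,1,0,0,0,0,0,0.2,1,0,0,0,0,0,0,1,0,0,0,0,0,0,1,0,0,0,0,0,0,1]

```text
t: 3.2
ee_pos: [407.7, 319.3, 93.5]
eef_rot: [0.987, 0.161, 0.001, -0.0]
ft_force: [0.3, -0.6, -0.1]
grip_width: -0.003
gripper_force: 0.0
```

Request:
send_rows:
  moves: [0,0,0,0,0,0,1,0,0,0,0,0,0,1,0,0,0,0,0,0,1,0,0,0,0,0,0,1,0,0,0,0,0,0,1,0,0,0,0,0,0,1,0,0,0,0,0,0,1,0,0,0,0,0,0,1,0,0,0,0,0,0,1,0,0,0,0,0,0,1,0,0,0,0,0,0,1,0,0,0,0,0,0,1]

```text
t: 4.2
ee_pos: [406.7, 318.9, 92.0]
eef_rot: [0.987, 0.161, -0.0, 0.0]
ft_force: [0.1, -0.9, -0.3]
grip_width: -0.0
gripper_force: 0.0
```

Request:
send_rows:
  moves: [0,0,0,0,0,0,1,0,0,0,0,0,0,1,0,0,0,0,0,0,1,0,0,0,0,0,0,1,0,0,0,0,0,0,1,0,0,0,0,0,0,1,0,0,0,0,0,0,1,0,0,0,0,0,0,1,0,0,0,0,0,0,1,0,0,0,0,0,0,1,0,0,0,0,0,0,1,0,0,0,0,0,0,1]

```text
t: 5.2
ee_pos: [406.7, 318.9, 92.0]
eef_rot: [0.987, 0.161, -0.0, -0.0]
ft_force: [-0.2, -0.9, -0.1]
grip_width: -0.002
gripper_force: 0.0
```

Request:
send_rows:
  moves: [0,0,0,0,0,0,1,0,0,0,0,0,0,1,0,0,0,0,0,0,1,0,0,0,0,0,0,1,0,0,0,0,0,0,1,0,0,0,0,0,0,1]

```text
t: 5.7
ee_pos: [406.7, 318.9, 92.0]
eef_rot: [0.987, 0.161, 0.0, -0.0]
ft_force: [-0.2, 0.3, -0.1]
grip_width: 0.003
gripper_force: 0.0
```

```bash
python3 -c "
from h import *
print(r.get_obs()['ee_pos'],tool([406,322,260]),tool([496,-208,260]))"
```

```text
[406.68174284 318.93783204  92.00260281] [  0.03  -0.31 -16.8 ] [ -8.29  52.8  -16.8 ]
```

The fingertips held over the hollow for over two seconds, 38 mm above it and about 3 mm off centre. Next is up and over to the ball-pein hammer.

Request:
send_rows:
  moves: [0,0,0,0,0,-1.5,1,0,0,0,0,0,-3,1,0,0,0,0,0,-3.5,1,0,0,0,0,0,-3.5,1,0,0,0,0,0,-3.5,1,0,0,0,-0.3,1.9,-1.8,1,0,0,0,-0.6,3.7,0,1,0,0,0,-0.6,3.7,0,1,0,0,0,-0.6,3.7,0,1,0,0,0,-0.6,3.7,0,1,0,0,0,-0.6,3.7,0,1,0,0,0,-0.6,3.7,0,1]

```text
t: 6.7
ee_pos: [446.2, 76.4, 260.2]
eef_rot: [0.987, 0.161, 0.0, 0.0]
ft_force: [-0.0, 0.5, -0.7]
grip_width: 0.0
gripper_force: 0.0
```

Request:
send_rows:
  moves: [0,0,0,-0.6,3.7,0,1,0,0,0,-0.6,3.7,0,1,0,0,0,-0.6,3.7,0,1,0,0,0,-0.6,3.7,0,1,0,0,0,-0.6,3.7,0,1,0,0,0,-0.6,3.7,0,1,0,0,0,-0.6,3.7,0,1,0,0,0,-0.2,2,0,1,0,0,0,0,0.8,0,1,0,0,0,0,0,0,1]

```text
t: 7.53
ee_pos: [496.0, -209.6, 259.7]
eef_rot: [0.987, 0.16, -0.0, -0.0]
ft_force: [-0.8, 0.2, -0.3]
grip_width: -0.001
gripper_force: 0.0
```

```bash
python3 -c "
from h import *
print(r.get_obs()['ee_pos'],tool([496,-208,92]))"
```

```text
[ 495.98197148 -209.61787745  259.70609308] [ 0.06 -0.15 16.77]
```

Request:
send_rows:
  moves: [0,0,0,0,-0.1,1.5,1,0,0,0,0,0,2.5,1,0,0,0,0,0,2.5,1,0,0,0,0,0,2.5,1,0,0,0,0,0,2.5,1,0,0,0,0,0,2.5,1,0,0,0,0,0,1.9,1,0,0,0,0,0,1,1,0,0,0,0,0,0.2,1,0,0,0,0,0,0,1,0,0,0,0,0,0,1,0,0,0,0,0,0,1]

```text
t: 8.53
ee_pos: [496.7, -207.5, 90.6]
eef_rot: [0.987, 0.161, 0.001, 0.001]
ft_force: [-0.2, 0.0, 0.7]
grip_width: 0.002
gripper_force: 0.0
```

Request:
send_rows:
  moves: [0,0,0,0,0,0,1,0,0,0,0,0,0,1,0,0,0,0,0,0,1,0,0,0,0,0,0,1,0,0,0,0,0,0,1,0,0,0,0,0,0,1,0,0,0,0,0,0,1,0,0,0,0,0,0,1,0,0,0,0,0,0,1,0,0,0,0,0,0,1,0,0,0,0,0,0,1,0,0,0,0,0,0,1]

```text
t: 9.53
ee_pos: [495.6, -207.1, 89.0]
eef_rot: [0.987, 0.161, -0.0, -0.0]
ft_force: [-0.8, 0.1, 0.3]
grip_width: -0.001
gripper_force: 0.0
```

Request:
send_rows:
  moves: [0,0,0,0,0,0,1,0,0,0,0,0,0,1,0,0,0,0,0,0,1,0,0,0,0,0,0,1,0,0,0,0,0,0,1,0,0,0,0,0,0,1,0,0,0,0,0,0,1,0,0,0,0,0,0,1,0,0,0,0,0,0,1,0,0,0,0,0,0,1,0,0,0,0,0,0,1,0,0,0,0,0,0,1]

```text
t: 10.53
ee_pos: [495.7, -207.1, 89.0]
eef_rot: [0.987, 0.161, 0.0, 0.0]
ft_force: [0.8, -0.3, 0.6]
grip_width: -0.001
gripper_force: 0.0
```

Request:
send_rows:
  moves: [0,0,0,0,0,0,1,0,0,0,0,0,0,1,0,0,0,0,0,0,1,0,0,0,0,0,0,1,0,0,0,0,0,0,1,0,0,0,0,0,0,1]

```text
t: 11.03
ee_pos: [495.7, -207.1, 89.0]
eef_rot: [0.987, 0.161, 0.0, 0.0]
ft_force: [-0.6, -0.6, -0.4]
grip_width: 0.001
gripper_force: 0.0
```

```bash
python3 -c "
from h import *
print(r.get_obs()['ee_pos'],tool([496,-208,250]),tool([630,20,250]))"
```

```text
[ 495.67301343 -207.08046009   89.0034139 ] [  0.    0.1 -16.1] [ 19.96 -17.25 -16.1 ]
```

The hold over the ball-pein head was clean, 35 mm above the given point. The last move is to the mushroom stake.

Request:
send_rows:
  moves: [0,0,0,0,0,-1.5,1,0,0,0,0,0,-3.2,1,0,0,0,0,0,-3.5,1,0,0,0,0,0,-3.5,1,0,0,0,0,0,-3.5,1,0,0,0,0,0,-2.3,1,0,0,0,1.5,-1.3,0,1,0,0,0,2.5,-2.1,0,1,0,0,0,2.5,-2.1,0,1,0,0,0,2.5,-2.1,0,1,0,0,0,2.5,-2.1,0,1,0,0,0,2.5,-2.1,0,1]

```text
t: 12.03
ee_pos: [591.4, -49.2, 264.0]
eef_rot: [0.987, 0.161, 0.0, 0.0]
ft_force: [0.7, -0.3, 0.4]
grip_width: 0.003
gripper_force: 0.0
```

Request:
send_rows:
  moves: [0,0,0,2.5,-2.1,0,1,0,0,0,2.2,-2.1,0,1,0,0,0,1.3,-1.2,0,1,0,0,0,0,0,0,1,0,0,0,0,0,0,1]

```text
t: 12.45
ee_pos: [630.5, 20.5, 263.5]
eef_rot: [0.987, 0.162, -0.0, 0.0]
ft_force: [-1.0, -0.1, 0.4]
grip_width: 0.004
gripper_force: 0.0
```

```bash
python3 -c "
from h import *
print(r.get_obs()['ee_pos'],tool([630,20,185]))"
```

```text
[630.45900711  20.4568493  263.51916884] [-0.05  0.03  7.85]
```

Request:
send_rows:
  moves: [0,0,0,0,0,1.3,1,0,0,0,0,0,2,1,0,0,0,0,0,2,1,0,0,0,0,0,1.5,1,0,0,0,0,0,0.8,1,0,0,0,0,0,0.3,1,0,0,0,0,0,0,1,0,0,0,0,0,0,1,0,0,0,0,0,0,1,0,0,0,0,0,0,1,0,0,0,0,0,0,1,0,0,0,0,0,0,1]

```text
t: 13.45
ee_pos: [630.8, 19.7, 185.6]
eef_rot: [0.987, 0.161, 0.001, 0.0]
ft_force: [-0.4, 0.5, 0.1]
grip_width: -0.001
gripper_force: 0.0
```

Request:
send_rows:
  moves: [0,0,0,0,0,0,1,0,0,0,0,0,0,1,0,0,0,0,0,0,1,0,0,0,0,0,0,1,0,0,0,0,0,0,1,0,0,0,0,0,0,1,0,0,0,0,0,0,1,0,0,0,0,0,0,1,0,0,0,0,0,0,1,0,0,0,0,0,0,1,0,0,0,0,0,0,1,0,0,0,0,0,0,1]

```text
t: 14.45
ee_pos: [630.5, 19.6, 185.0]
eef_rot: [0.987, 0.161, -0.0, 0.0]
ft_force: [0.9, 0.1, -0.3]
grip_width: 0.002
gripper_force: 0.0
```

Request:
send_rows:
  moves: [0,0,0,0,0,0,1,0,0,0,0,0,0,1,0,0,0,0,0,0,1,0,0,0,0,0,0,1,0,0,0,0,0,0,1,0,0,0,0,0,0,1,0,0,0,0,0,0,1,0,0,0,0,0,0,1,0,0,0,0,0,0,1,0,0,0,0,0,0,1,0,0,0,0,0,0,1,0,0,0,0,0,0,1]

```text
t: 15.45
ee_pos: [630.6, 19.6, 185.0]
eef_rot: [0.987, 0.161, 0.0, 0.0]
ft_force: [0.3, -0.1, -0.7]
grip_width: -0.0
gripper_force: 0.0
```

```bash
python3 - <<'E'
from h import *
save("side","pics/side2.png"); cv2.imwrite("pics/s2c.png",cv2.resize(cv2.imread("pics/side2.png")[120:270,260:460],None,fx=4,fy=4)); print(r.get_obs()["ee_pos"])
E
```

```text
[630.54197242  19.60897561 184.98052686]
```

View pics/s2c.png

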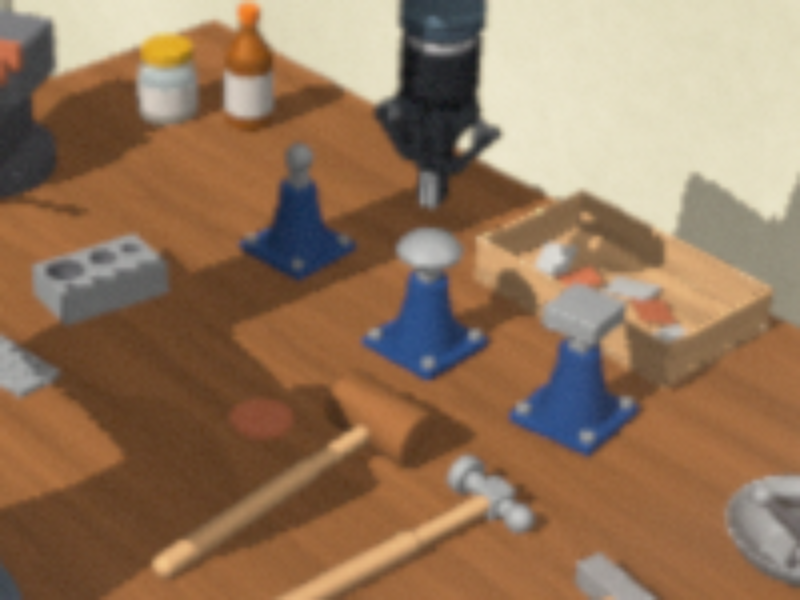

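The fingertips, at (430,205), hang clear just above the mushroom dome's top at (430,235), and nothing has moved. Handing in.

Request:
send_rows:
  moves: [0,0,0,0,0,0,1,0,0,0,0,0,0,1,0,0,0,0,0,0,1,0,0,0,0,0,0,1,0,0,0,0,0,0,1,0,0,0,0,0,0,1]

```text
t: 16.0
ee_pos: [630.5, 19.6, 185.0]
eef_rot: [0.987, 0.161, -0.0, -0.0]
ft_force: [0.2, 0.2, 0.3]
grip_width: -0.001
gripper_force: 0.0
```

```bash
python3 -c "
from bench import r
print(r.close_job())"
```

```text
the job is handed in; nothing more can be done
None
```

The job is handed in at 16 s: the arm pointed at the largest hollow, the ball-pein hammer's head and the mushroom stake in that order, about 3.5 to 4 cm clear and still for over 2 s each, touched nothing, and still points at the mushroom stake; the hand-in gave no verdict.

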